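# Fasten the open toggle latch on a calligrapher's carrying case

## Robot

A 7-joint arm with a two-finger parallel gripper is mounted at the origin on the work surface. World frame = base frame: x ahead of the robot, y to its left, z up, the work surface at z = 0. Lengths are in m, angles in degrees, forces in N, time in s.
With the tool pointing down it reaches from about 0.425 to 0.95 m from the base axis. Payload 16.7 kg.
Tool frame: the origin (TCP) lies between the finger pads; the fingertips stand 11 mm ahead of it and the grasp point (between the pads) lies 8 mm behind it; z points along the fingers, x is the direction in which the jaws open and shut, and the axes are right-handed (so a half turn about z gives the same grasp; the last joint's range is limited). The gripper opens to 94 mm and grips with 3 to 60 N. Pads are 16 mm wide; open, the fingers measure 119 mm over their backs; the gripper's body (75 mm by 177 mm) begins 78 mm behind the grasp point.
Start: joints at [56.694, 24.414, 4.234, 92.017, -1.954, 63.644, -3.845], TCP at [0.282, -0.613, 0.181] pointing down, gripper open.
Joint ranges: [-163.25, 163.25], [-28.42, 122.38], [-70.27, 78.77], [12.13, 141.07], [-58.53, 238.53], [9.26, 117.41], [-156.51, 156.51]. Speed limits (degrees/s): [108.29, 108.29, 136.94, 136.94, 172.46, 172.46, 172.46].

## Interface

Orientations are given as a 3x3 rotation matrix whose columns are the frame's x, y, z axes.
In Python, from bench import ctrl gives the robot as it stands.
- The arm moves only by the tool servo_tool, never from a script. Its argument "moves" is a list of rows, each an object of numbers: "dx", "dy", "dz": the shift along the tool's x, y, z each as a share of 0.075 m, from -1 to 1; "rx", "ry", "rz": the turn, a rotation vector about the tool's x, y, z each as a share of 90 degrees, from -1 to 1; "grip": the opening, from 0 (shut) to 1 (fully open). A call has 1 to 20 rows; each row shifts and turns the commanded pose from where the row before left it, along the tool's axes as they then stand; what a row does not reach is not made up. A row lasts 1/10 s, in which the tool goes at most 50 mm and 8.59 degrees, less where a joint would pass 70% of its speed; a pose out of reach is approached as far as the arm can. A call with a number of a shift or a turn outside -1 to 1 is refused whole. A call with a gripper value outside its range is refused whole. The fingers move at their own pace and stop on an object; the grip force is fixed at half the most. Time passes only in rows, so rows that do not move let the fingers close. It gives the time, the measured TCP pose, the force and the opening at its end, in the units of the state.
- ctrl.read_state(): the state, without advancing time (a new reading comes with each control period).
- ctrl.grab_frame(name): name is "scene" or "top" or "wrist"; returns a dict with "pixels" (480x640x3 uint8, red, green, blue), "mtx" (3x3 intrinsics, pixels), "rvec" (rotation vector, rad) and "tvec" (3), from world to camera coordinates, as OpenCV has them. Camera axes: x right, y down, z forward; pixel columns grow to the right and rows downward; lengths in m; the calibration is good to about 2 mm. A picture is of the moment at which its call begins. There is no depth.
- ctrl.finish_job(): hands the job in, once; it reports no verdict.
The state is a dict: "time": time; "joints": joint angles; "joint_vel": joint speeds; "tau": joint torques, N m; "tcp_pos": TCP position; "eef_rot": TCP orientation; "wrist_force": force on the tool from outside, world axes, zero at the start; "moment": the same for the moment, N m; "grip_width": opening from 0.0 (shut) to 1.0 (fully open).
Only numpy, scipy, OpenCV 4.12 (cv2) and the standard library are available. Lean on these libraries where they do the work, as an engineer would, in place of code of your own. Each camera call takes 0.05 s, during which the arm holds its last target. There are 200 camera calls.

## Task

One of the two toggle latches on top of the carrying case is still undone. Hook its wire bail over the keeper, then press its lever over past centre until it lies fully down and the latch is fastened. Leave the other things on the case and the table where they are.

Things in the scene. Friction and masses are not known exactly. Their poses are not given: they have to be found in the camera images.
- case: Fixed wooden carrying case, 210 mm (x) by 420 mm (y) by 140 mm high, standing on its hinge edge with the seam on top; origin under its centre. On its flat top: two identical steel draw latches 180 mm apart along y (either may be the open one), and between them a folded handle whose top is 12 mm above the case top
- latch_shut: The other latch, already fastened and fixed, just like the open one once closed; origin on the case top below its lever's pin. Nothing to do there
- latch_pivot (a point): Pin of the open latch's lever, on the latch's centre line, fixed to the case 22 mm above the case top. Its axes are the latch frame: +x runs from the pin to the keeper (away from the robot, give or take 0.3 rad), y along the pin, z up
- lever (a joint): Lever angle, rad: 0 = closed, handle level, pointing to latch -x; 1.57 upright; more leans to the keeper (stop 2.25). Starts 1.75 to 2.1, stays where left (about 1 N at the tip). With the bail hooked it takes up to about 6 N at 70 mm from the pin, passes centre at about 0.4 rad and snaps down to 0
- lever_tip (a point): End of the lever's handle, 91 mm from the pin. The handle is a plate 30 mm wide (y), 4 mm thick, 24 to 84 mm from the pin; its outer face (upper face when closed, keeper side when upright) is 8 mm off the pin's axis; the last part curls outwards, to 97 mm from the pin and 13 mm off its axis
- bail (a joint): Angle of the wire bail about its pivot on the lever, rad. e = bail - lever is its elevation: 0 = level towards the keeper, 1.57 = upright. It starts standing at e = 1.3 to 1.9 by friction and falls by itself once pushed below e = 1.1. With a = lever - 0.26, its pivot lies from the pin at -26 cos(a) mm along x and 26 sin(a) mm up
- bail_bar (a point): Centre of the bail's crossbar: wire 6.4 mm thick, 48 mm long along y, 85 mm from the bail's pivot (it passes over the lever's tip); the loop stretches up to 14 mm against a spring of 6 N/mm. Its side wires (8 mm thick) run 24 mm off the centre line, outside lever and keeper. Hooked, the crossbar lies beyond the keeper's wall, under its lip
- keeper_hook (a point): Point on the case top below the crossbar's place when hooked and tight: 64.5 mm along x from the pin; latch axes. Keeper 34 mm wide (y): wall with far face at x = -3.5 mm from here; lip 22 to 26 mm above the case top, overhanging to x = +7.5 mm; 6 mm floor plate to x = +37 mm. With the lever at 1.7 or more the crossbar swings down clear of the lip onto this plate
- brush_rest: White ceramic brush rest, 22 x 70 x 32 mm, loose on the case top between the latches; origin under its centre. Leave alone
- paperweight: Dark wooden paperweight bar, 150 x 28 x 18 mm, loose on the case top near its left end (+y); origin under its centre. Leave alone
- roller_a: White scroll roller lying on the table behind the case, 34 mm thick, 170 mm long along its y; origin under its centre. Leave alone
- roller_b: A second such roller. Leave alone
- ink_dish: White ceramic dish, 80 mm wide, 22 mm high, on the table beside the case; origin under its centre. Leave alone
- bottle: Clear bottle, 60 mm wide, 170 mm high, on the table beside the case; origin under its centre. Leave alone
- brush: Writing brush 252 mm long, lying along its x on the table in front of the case; origin under its handle's middle. Leave alone

How it is judged:
By the outcome, as a careful person would: the job done as asked, in the order asked, and still so for the second after the job is handed in, with the robot touching nothing.
It also fails if it takes over 54 s, if anything falls off the work surface, if the arm or the gripper's body presses on something with over 40 N, if the wrist force passes 120 N, or if a joint passes its speed limit or range.

## Working session

There is one attempt and no reset: what is moved stays moved. The work goes in short steps, Python scripts to look and compute and a tool call to move; the robot and the scene stay as the last step left them, time stands still between calls to the robot, and variables do not carry over. Pictures are saved under pics/ and viewed, about 8 in all and at most 12, crops included, and the job is handed in when it is done.

Besides the shell and the picture viewer there is one more tool, called after "Call:" as name([rows], argument=value, ...), one row to a line, values as JSON. servo_tool: Moves the arm, as the interface text tells. Its arguments: {"type":"object","properties":{"moves":{"type":"array","items":{"type":"object","properties":{"dx":{"type":"number","minimum":-1,"maximum":1},"dy":{"type":"number","minimum":-1,"maximum":1},"dz":{"type":"number","minimum":-1,"maximum":1},"rx":{"type":"number","minimum":-1,"maximum":1},"ry":{"type":"number","minimum":-1,"maximum":1},"rz":{"type":"number","minimum":-1,"maximum":1},"grip":{"type":"number"}}}}},"required":["moves"]}

```bash
mkdir -p pics; cat > h.py <<'E'
import numpy as np, cv2
from bench import ctrl
def grab(n,f=None):
    d=ctrl.grab_frame(n); 
    if f: cv2.imwrite('pics/'+f,d['pixels'][:,:,::-1])
    np.savez('pics/'+n+'.npz',**d); return d
def proj(d,P):
    return cv2.projectPoints(np.array(P,float).reshape(-1,3),d['rvec'],d['tvec'],d['mtx'],None)[0].reshape(-1,2)
def ray(d,uv):
    R=cv2.Rodrigues(np.array(d['rvec'],float))[0]; t=np.array(d['tvec'],float).ravel()
    v=R.T@np.linalg.inv(d['mtx'])@np.array([uv[0],uv[1],1.]); return -R.T@t, v/np.linalg.norm(v)
def onz(d,uv,z):
    o,v=ray(d,uv); return o+v*(z-o[2])/v[2]
def tri(d1,u1,d2,u2):
    o1,v1=ray(d1,u1);o2,v2=ray(d2,u2)
    s=np.linalg.lstsq(np.c_[v1,-v2],o2-o1,rcond=None)[0]
    a=o1+v1*s[0];b=o2+v2*s[1]; return (a+b)/2,np.linalg.norm(a-b)
E
python3 - <<'E'
from h import *
for n in('scene','top'):
    d=grab(n,n+'0.png'); print(n,ray(d,(320,240)),d['mtx'][0,0])
print(ctrl.read_state())
E
```

```text
scene (array([ 1.29006734, -0.33114967,  0.77111959]), array([-0.70395216,  0.36131019, -0.61147879])) 489.81034157719273
top (array([0.40231027, 0.06472622, 1.0899981 ]), array([ 0.16231785, -0.04228127, -0.98583224])) 531.5483306356892
{'time': 0.1, 'joints': array([56.6943048 , 24.44431283,  4.23158454, 92.04626504, -1.95403779,
       63.64561398, -3.84309417]), 'joint_vel': array([ 0.10024562, -0.11369881, -0.01544971, -0.21125918, -0.05510155,
        0.01463436,  0.00605425]), 'tau': array([ 7.20978438e-03, -9.37475610e+01,  3.67611140e+00, -4.55042660e+01,
       -4.86853416e-02,  1.68483902e-02,  5.04369496e-05]), 'tcp_pos': array([ 0.2822896 , -0.61268242,  0.18078394]), 'eef_rot': array([[ 4.18492268e-01, -9.08220204e-01, -5.32313357e-04],
       [-9.08219675e-01, -4.18492600e-01,  9.82918999e-04],
       [-1.11547609e-03,  7.21134633e-05, -9.99999375e-01]]), 'wrist_force': array([-0.90982241, -0.09558565, -1.4772816 ]), 'moment': array([-0.05972927,  0.02254431, -0.04886792]), 'grip_width': 0.9994942785521409}
```

View pics/scene0.png

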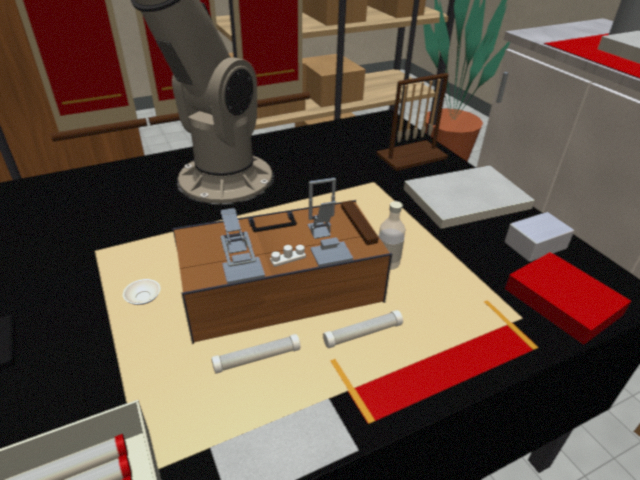

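View pics/top0.png

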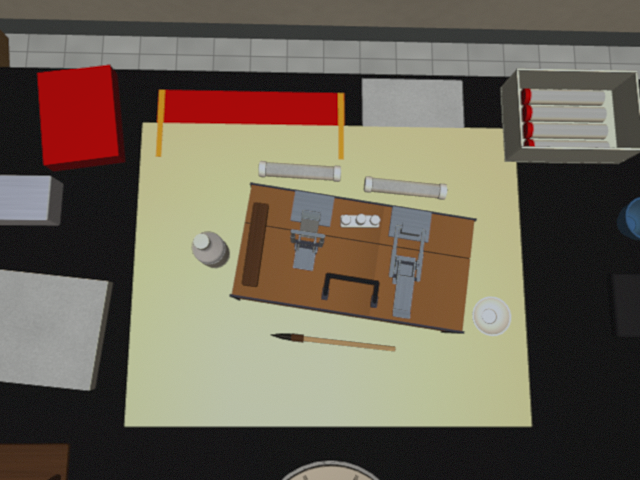

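The top view shows the case, with corners near (251,184), (476,219), (463,331) and (233,296). The left latch (+y) is the open one: its bail stands up around (308,240), and the keeper plate is at (313,208). The right latch is closed.

```bash
python3 - <<'E'
from h import *
t=np.load('pics/top.npz');s=np.load('pics/scene.npz')
for uv in [(251,184),(476,219),(463,331),(233,296)]: print(onz(t,uv,.14).round(4))
a=cv2.resize(t['pixels'][180:310,230:400,::-1],None,fx=4,fy=4,interpolation=cv2.INTER_CUBIC)[:, :400*1]
a=t['pixels'][180:300,270:360,::-1]; b=s['pixels'][165:285,285:375,::-1]
cv2.imwrite('pics/c1.png',np.hstack([cv2.resize(x,(390,520),interpolation=cv2.INTER_CUBIC) for x in(a,b)]))
E
```

```text
[0.6618 0.1511 0.14  ]
[ 0.6007 -0.2635  0.14  ]
[ 0.3972 -0.2309  0.14  ]
[0.4567 0.1781 0.14  ]
```

View pics/c1.png

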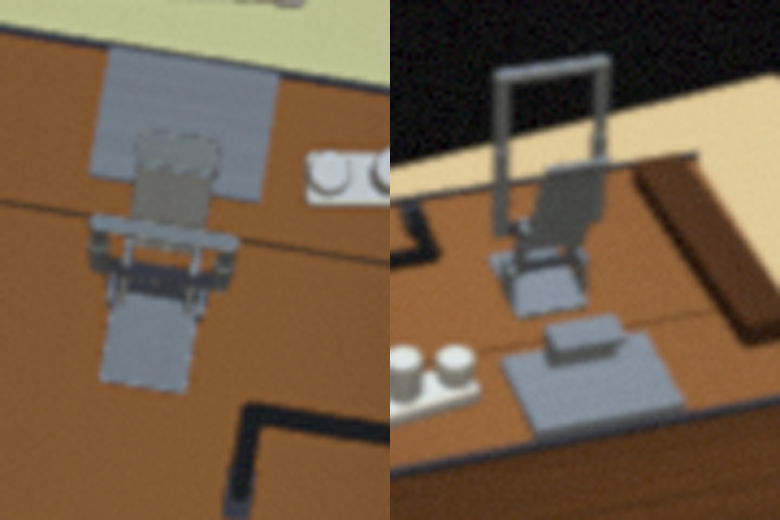

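```bash
python3 - <<'E'
from h import *
t=np.load('pics/top.npz');s=np.load('pics/scene.npz')
T=lambda u,v:(270+u/4.333-.4,180+v/4.333-.4); S=lambda u,v:(285+(u-390)/4.333-.4,165+v/4.333-.4)
print('plate');P=[onz(t,T(*c),.146) for c in[(108,47),(278,72),(262,202),(90,178)]]
Q=[onz(s,S(*c),.146) for c in[(537,433),(685,405)]]
print(np.round(P,4),np.round(Q,4))
print('bail');B=[tri(t,T(92,219),s,S(608,62)),tri(t,T(237,242),s,S(495,75))];print(B)
print('lever');L=[tri(t,T(137,145),s,S(605,160)),tri(t,T(215,148),s,S(548,170))];print(L)
print('base near');print([onz(t,T(*c),.142) for c in[(100,380),(186,391)]])
E
```

```text
plate
[[ 0.649   0.071   0.146 ]
 [ 0.6391 -0.0007  0.146 ]
 [ 0.5832  0.0061  0.146 ]
 [ 0.5926  0.078   0.146 ]] [[0.6398 0.0009 0.146 ]
 [0.6504 0.0716 0.146 ]]
bail
[(array([0.55218543, 0.0759738 , 0.27381433]), np.float64(0.001537228193348281)), (array([0.54383139, 0.02339097, 0.27527398]), np.float64(0.0006304969172732756))]
lever
[(array([0.58551715, 0.05919642, 0.24501013]), np.float64(0.000158286218102721)), (array([0.58451079, 0.03043059, 0.24680659]), np.float64(0.001097033773979546))]
base near
[array([0.50838619, 0.07291541, 0.142     ]), array([0.50409765, 0.03733562, 0.142     ])]
```

The plate and case edges give a latch yaw of about -0.146 rad. The pin is near (0.544, 0.050, 0.162), the lever is at about 1.87, and the bail is at e of about 1.54. I'll raise the tool, align it with the latch (tool y along latch -x) and shut the gripper.

Call:
servo_tool([
  {"dz": -0.5, "rz": 0.092, "grip": 0},
  {"dz": -0.5, "rz": 0.092, "grip": 0},
  {"dz": -0.35, "rz": 0.092, "grip": 0},
  {"rz": 0.092, "grip": 0},
])

```text
invalid input
```

```bash
cat >> h.py <<'E'
th=-0.146; X=np.array([np.cos(th),np.sin(th),0]);Y=np.array([-np.sin(th),np.cos(th),0]);PIN=np.array([.5441,.0501,.162])
def st():
    s=ctrl.read_state();p=s['tcp_pos']-PIN+[0,0,-.011]
    R=s['eef_rot'];print('t',s['time'],'tip in latch mm',(1000*np.array([p@X,p@Y,p[2]])).round(1),'yaw err deg',np.degrees(np.arctan2(R[1,0],R[0,0])-np.arctan2(-Y[1],-Y[0])).round(2),'F',s['wrist_force'].round(1),'zaxis',R[:,2].round(3),'g',round(s['grip_width'],2))
E
python3 -c "
from h import *
st()"
```

```text
t 0.1 tip in latch mm [-162.6 -693.8    7.8] yaw err deg 33.1 F [-0.9 -0.1 -1.5] zaxis [-0.001  0.001 -1.   ] g 1.0
```

Call:
servo_tool([
  {"dx": 0, "dy": 0, "dz": -0.5, "rx": 0, "ry": 0, "rz": 0.092, "grip": 0},
  {"dx": 0, "dy": 0, "dz": -0.5, "rx": 0, "ry": 0, "rz": 0.092, "grip": 0},
  {"dx": 0, "dy": 0, "dz": -0.35, "rx": 0, "ry": 0, "rz": 0.092, "grip": 0},
  {"dx": 0, "dy": 0, "dz": 0, "rx": 0, "ry": 0, "rz": 0.092, "grip": 0},
])

```text
time: 0.5
tcp_pos: [0.283, -0.6144, 0.2866]
eef_rot: [[-0.152, -0.988, 0.003], [-0.988, 0.152, -0.004], [0.004, -0.003, -1.0]]
wrist_force: [-0.6, 0.6, -0.7]
grip_width: 0.697
```

Call:
servo_tool([
  {"dx": -0.54, "dy": -0.1, "dz": 0, "rx": 0, "ry": 0, "rz": 0, "grip": 0},
  {"dx": -0.54, "dy": -0.1, "dz": 0, "rx": 0, "ry": 0, "rz": 0, "grip": 0},
  {"dx": -0.54, "dy": -0.1, "dz": 0, "rx": 0, "ry": 0, "rz": 0, "grip": 0},
  {"dx": -0.54, "dy": -0.1, "dz": 0, "rx": 0, "ry": 0, "rz": 0, "grip": 0},
  {"dx": -0.54, "dy": -0.1, "dz": 0, "rx": 0, "ry": 0, "rz": 0, "grip": 0},
  {"dx": -0.54, "dy": -0.1, "dz": 0, "rx": 0, "ry": 0, "rz": 0, "grip": 0},
  {"dx": -0.54, "dy": -0.1, "dz": 0, "rx": 0, "ry": 0, "rz": 0, "grip": 0},
  {"dx": -0.54, "dy": -0.1, "dz": 0, "rx": 0, "ry": 0, "rz": 0, "grip": 0},
  {"dx": -0.54, "dy": -0.1, "dz": 0, "rx": 0, "ry": 0, "rz": 0, "grip": 0},
  {"dx": -0.54, "dy": -0.1, "dz": 0, "rx": 0, "ry": 0, "rz": 0, "grip": 0},
  {"dx": -0.54, "dy": -0.1, "dz": 0, "rx": 0, "ry": 0, "rz": 0, "grip": 0},
  {"dx": -0.54, "dy": -0.1, "dz": 0, "rx": 0, "ry": 0, "rz": 0, "grip": 0},
  {"dx": -0.54, "dy": -0.1, "dz": 0, "rx": 0, "ry": 0, "rz": 0, "grip": 0},
  {"dx": -0.54, "dy": -0.1, "dz": 0, "rx": 0, "ry": 0, "rz": 0, "grip": 0},
  {"dx": -0.54, "dy": -0.1, "dz": 0, "rx": 0, "ry": 0, "rz": 0, "grip": 0},
])

```text
time: 2.0
tcp_pos: [0.4824, -0.0268, 0.2826]
eef_rot: [[-0.146, -0.989, -0.0], [-0.989, 0.146, -0.0], [0.0, 0.0, -1.0]]
wrist_force: [1.5, -0.8, -0.1]
grip_width: 0.003
```

```bash
python3 -c "
from h import *
st()"
```

```text
t 2.0 tip in latch mm [-49.9 -85.1 109.6] yaw err deg -0.03 F [ 1.5 -0.8 -0.1] zaxis [-0. -0. -1.] g 0.0
```

Call:
servo_tool([
  {"dx": -0.4, "dy": -0.09, "dz": 0.03, "rx": 0, "ry": 0, "rz": 0, "grip": 0},
  {"dx": -0.4, "dy": -0.09, "dz": 0.03, "rx": 0, "ry": 0, "rz": 0, "grip": 0},
  {"dx": -0.33, "dy": -0.09, "dz": 0.03, "rx": 0, "ry": 0, "rz": 0, "grip": 0},
  {"dx": 0, "dy": 0, "dz": 0.02, "rx": 0, "ry": 0, "rz": 0, "grip": 0},
  {"dx": 0, "dy": 0, "dz": 0, "rx": 0, "ry": 0, "rz": 0, "grip": 0},
])

```text
time: 2.5
tcp_pos: [0.5144, 0.0525, 0.2738]
eef_rot: [[-0.145, -0.989, -0.001], [-0.989, 0.145, -0.0], [0.0, 0.001, -1.0]]
wrist_force: [-0.3, -0.8, -0.2]
grip_width: 0.002
```

```bash
python3 -c "
from h import *
st()
s=grab('scene');w=grab('wrist')
a=cv2.resize(s['pixels'][120:280,270:420,::-1],(450,480),interpolation=cv2.INTER_CUBIC)
cv2.imwrite('pics/c2.png',np.hstack([a,cv2.resize(w['pixels'][:,:,::-1][:,:],(350,480))]))"
```

```text
t 2.5 tip in latch mm [-29.8  -2.  100.8] yaw err deg 0.03 F [-0.3 -0.8 -0.2] zaxis [-0.001 -0.    -1.   ] g 0.0
```

View pics/c2.png

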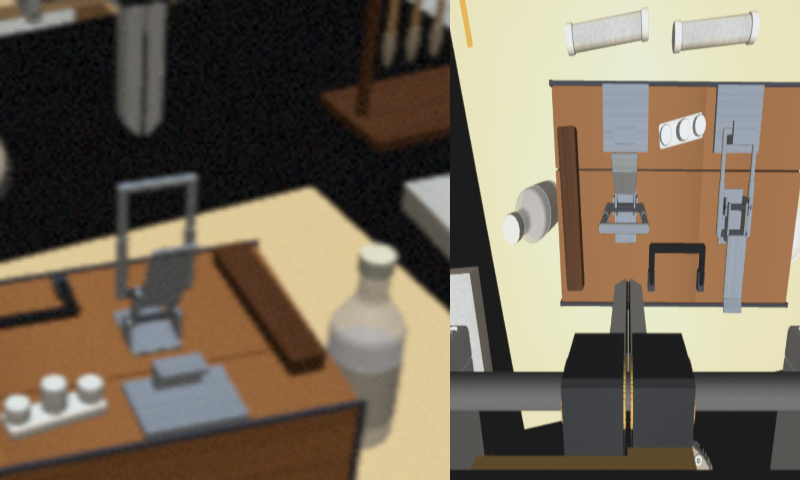

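```bash
python3 -c "
from h import *
st()
s=np.load('pics/scene.npz');w=np.load('pics/wrist.npz')
t=np.array([.5144,.0525,.2628]);
print((proj(s,[t,[.548,.05,.2745]])-[270,120])*3, proj(w,[t,[.548,.05,.2745],PIN+.064*X-[0,0,.022]])*[350/640,1], ray(w,(320,240)))
print(tri(s,(270+137/3,120+135/3),w,(629-450,281) if 0 else ((628-450)*640/350,281)))
print(tri(s,(270+157/3,120+180/3),w,((625-450)*640/350,232)))
"
```

```text
t 2.6 tip in latch mm [-29.6  -3.  101.3] yaw err deg -0.08 F [-0.3 -1.1  0.7] zaxis [-0. -0. -1.] g 0.0
[[136.3485669  171.95703288]
 [155.49734722 181.18579283]] [[177.80246439 272.16179251]
 [175.46882895 223.51989422]
 [176.55978108 127.4010928 ]] (array([0.58840183, 0.04149277, 0.47821231]), array([-0.23802408,  0.04981844, -0.96998075]))
(array([0.5195727 , 0.05078217, 0.29385991]), np.float64(0.0016154872748390214))
(array([0.54322267, 0.05229834, 0.27238099]), np.float64(0.002217220922189541))
```

```bash
python3 -c "
from h import *
s=np.load('pics/scene.npz');w=np.load('pics/wrist.npz')
a=s['pixels'][145:185,300:335,::-1].astype(float)*4
b=w['pixels'][180:330,270:380,::-1]
cv2.imwrite('pics/c3.png',np.hstack([cv2.resize(np.clip(a,0,255).astype('uint8'),(420,480)),cv2.resize(b,(352,480))]))"
```

```text
(no output)
```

View pics/c3.png

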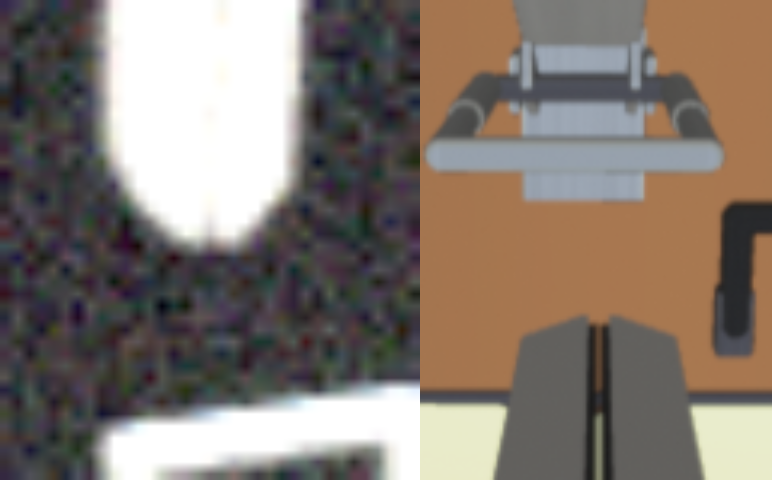

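```bash
python3 -c "
from h import *
s=np.load('pics/scene.npz');w=np.load('pics/wrist.npz')
st()
for z in (.25,.26,.27,.28,.29,.30):
  print(z,proj(s,[.5144,.0525,z]).round(1),[proj(w,[.5144+dx*.008,.0525,z]).round(1) for dx in(-1,0,1)])
tc,_=tri(s,(318,165.4),w,(326,279));print(tc)
print('bail',tri(s,(270+157/3,120+181/3),w,(270+152/3.2,180+153/3.2)))
"
```

```text
t 2.6 tip in latch mm [-29.6  -3.  101.3] yaw err deg -0.08 F [-0.3 -1.1  0.7] zaxis [-0. -0. -1.] g 0.0
0.25 [[315.3 182.8]] [array([[326.9, 277.1]]), array([[325.1, 265.8]]), array([[323.3, 254.4]])]
0.26 [[315.4 178.5]] [array([[326.9, 282.4]]), array([[325.1, 270.7]]), array([[323.3, 258.9]])]
0.27 [[315.5 174.2]] [array([[327. , 288.1]]), array([[325.1, 276. ]]), array([[323.2, 263.7]])]
0.28 [[315.6 169.9]] [array([[327.1, 294.4]]), array([[325.1, 281.8]]), array([[323.1, 269. ]])]
0.29 [[315.7 165.5]] [array([[327.2, 301.3]]), array([[325.1, 288.2]]), array([[323. , 274.8]])]
0.3 [[315.8 161. ]] [array([[327.3, 308.9]]), array([[325.1, 295.2]]), array([[322.9, 281.2]])]
[0.52215252 0.05219645 0.29443751]
bail (array([0.54541379, 0.05241045, 0.27264993]), np.float64(4.319873172345403e-05))
```

The images put the shut fingertip at z of about 0.294, some 20 mm higher than TCP + 11 mm implies. I'll lower by 30 mm and push the bail partway, then check.

Call:
servo_tool([
  {"dx": -0.03, "dy": 0, "dz": 0.2, "rx": 0, "ry": 0, "rz": 0, "grip": 0},
  {"dx": 0, "dy": 0, "dz": 0.2, "rx": 0, "ry": 0, "rz": 0, "grip": 0},
  {"dx": 0, "dy": -0.15, "dz": 0, "rx": 0, "ry": 0, "rz": 0, "grip": 0},
  {"dx": 0, "dy": -0.15, "dz": 0, "rx": 0, "ry": 0, "rz": 0, "grip": 0},
  {"dx": 0, "dy": -0.15, "dz": 0, "rx": 0, "ry": 0, "rz": 0, "grip": 0},
  {"dx": 0, "dy": 0, "dz": 0, "rx": 0, "ry": 0, "rz": 0, "grip": 0},
])

```text
time: 3.2
tcp_pos: [0.5502, 0.0493, 0.2447]
eef_rot: [[-0.147, -0.989, 0.001], [-0.989, 0.147, 0.0], [-0.001, -0.001, -1.0]]
wrist_force: [-0.6, -0.2, -0.6]
grip_width: 0.007
```

```bash
python3 -c "
from h import *
st()
s=grab('scene');w=grab('wrist')
a=cv2.resize(s['pixels'][150:230,290:370,::-1],(400,400),interpolation=cv2.INTER_CUBIC)
cv2.imwrite('pics/c4.png',np.hstack([a,cv2.resize(w['pixels'][100:300,220:420,::-1],(400,400))]))"
```

```text
t 3.2 tip in latch mm [ 6.2  0.1 71.7] yaw err deg -0.08 F [-0.6 -0.2 -0.6] zaxis [ 0.001  0.    -1.   ] g 0.01
```

View pics/c4.png

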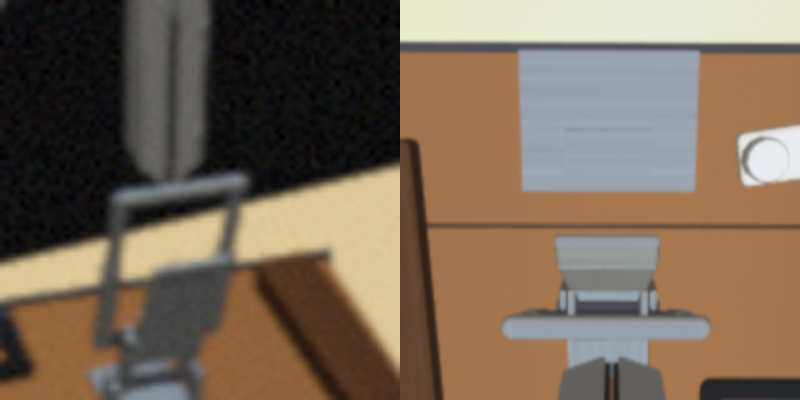

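```bash
python3 -c "
from h import *
s=np.load('pics/scene.npz');w=np.load('pics/wrist.npz')
b,e=tri(s,(326,188),w,(322.5,263.5));q=b-PIN;print('bar latch',q@X*1e3,q@Y*1e3,q[2]*1e3,e)
b,e=tri(s,(290+172/5,150+184/5),w,(325.5,279.5));q=b-PIN;print('tip latch',q@X*1e3,q@Y*1e3,q[2]*1e3,e)
p=proj(w,[PIN+.0645*X-[0,0,-.004]]);print(p)
"
```

```text
bar latch 22.108284454556113 2.742767817295088 105.61708098357839 0.001014396239937901
tip latch 12.60370347966843 1.8672654247361882 103.08025354206293 0.0025683151628585815
[[326.35225032 170.28780727]]
```

The bar has moved to about e = 1.33, with the fingertip just behind it. I'll push further until it falls.

Call:
servo_tool([
  {"dx": 0, "dy": -0.12, "dz": 0.04, "rx": 0, "ry": 0, "rz": 0, "grip": 0},
  {"dx": 0, "dy": -0.12, "dz": 0.04, "rx": 0, "ry": 0, "rz": 0, "grip": 0},
  {"dx": 0, "dy": -0.12, "dz": 0, "rx": 0, "ry": 0, "rz": 0, "grip": 0},
  {"dx": 0, "dy": -0.1, "dz": 0, "rx": 0, "ry": 0, "rz": 0, "grip": 0},
  {"dx": 0, "dy": 0, "dz": 0, "rx": 0, "ry": 0, "rz": 0, "grip": 0},
  {"dx": 0, "dy": 0, "dz": -0.3, "rx": 0, "ry": 0, "rz": 0, "grip": 0},
  {"dx": 0, "dy": 0, "dz": -0.3, "rx": 0, "ry": 0, "rz": 0, "grip": 0},
  {"dx": 0, "dy": 0, "dz": 0, "rx": 0, "ry": 0, "rz": 0, "grip": 0},
])

```text
time: 4.1
tcp_pos: [0.5837, 0.0451, 0.2864]
eef_rot: [[-0.146, -0.989, 0.004], [-0.989, 0.146, 0.001], [-0.001, -0.004, -1.0]]
wrist_force: [0.2, -0.7, 0.5]
grip_width: 0.009
```

```bash
python3 -c "
from h import *
st()
s=grab('scene');w=grab('wrist')
a=cv2.resize(s['pixels'][160:250,290:380,::-1],(400,400),interpolation=cv2.INTER_CUBIC)
cv2.imwrite('pics/c5.png',np.hstack([a,cv2.resize(w['pixels'][100:300,220:420,::-1],(400,400))]))"
```

```text
t 4.1 tip in latch mm [ 39.9   0.9 113.4] yaw err deg -0.01 F [ 0.2 -0.7  0.5] zaxis [ 0.004  0.001 -1.   ] g 0.01
```

View pics/c5.png

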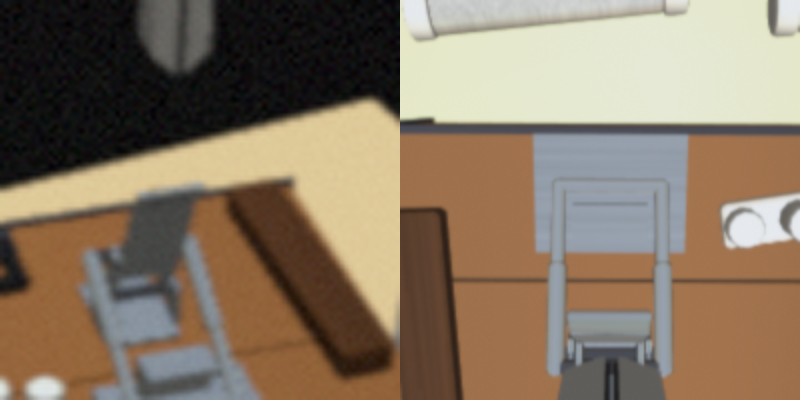

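The bail is down, with its crossbar at wrist crop (610,183), beyond the keeper lip at (610,204). Next the shut fingers go to the keeper side of the lever and down behind the curl.

Call:
servo_tool([
  {"dx": 0, "dy": -0.2, "dz": 0, "rx": 0, "ry": 0, "rz": 0, "grip": 0},
  {"dx": 0, "dy": -0.2, "dz": 0, "rx": 0, "ry": 0, "rz": 0, "grip": 0},
  {"dx": 0, "dy": 0, "dz": 0, "rx": 0, "ry": 0, "rz": 0, "grip": 0},
  {"dx": 0, "dy": 0, "dz": 0.32, "rx": 0, "ry": 0, "rz": 0, "grip": 0},
  {"dx": 0, "dy": 0, "dz": 0.32, "rx": 0, "ry": 0, "rz": 0, "grip": 0},
  {"dx": 0, "dy": 0, "dz": 0.3, "rx": 0, "ry": 0, "rz": 0, "grip": 0},
  {"dx": 0, "dy": 0, "dz": 0, "rx": 0, "ry": 0, "rz": 0, "grip": 0},
])

```text
time: 4.9
tcp_pos: [0.6098, 0.0402, 0.2096]
eef_rot: [[-0.145, -0.989, -0.005], [-0.989, 0.146, -0.0], [0.001, 0.005, -1.0]]
wrist_force: [-0.7, -1.2, 0.3]
grip_width: 0.004
```

```bash
python3 -c "
from h import *
st()"
```

```text
t 4.9 tip in latch mm [66.4 -0.3 36.6] yaw err deg -0.0 F [-0.7 -1.2  0.3] zaxis [-0.005 -0.    -1.   ] g 0.0
```

Call:
servo_tool([
  {"dx": 0, "dy": 0.15, "dz": -0.03, "rx": 0, "ry": 0, "rz": 0, "grip": 0},
  {"dx": 0, "dy": 0.15, "dz": -0.03, "rx": 0, "ry": 0, "rz": 0, "grip": 0},
  {"dx": 0, "dy": 0.15, "dz": -0.03, "rx": 0, "ry": 0, "rz": 0, "grip": 0},
  {"dx": 0, "dy": 0.15, "dz": -0.04, "rx": 0, "ry": 0, "rz": 0, "grip": 0},
  {"dx": 0, "dy": 0, "dz": 0, "rx": 0, "ry": 0, "rz": 0, "grip": 0},
])

```text
time: 5.4
tcp_pos: [0.5665, 0.0473, 0.224]
eef_rot: [[-0.145, -0.989, 0.001], [-0.989, 0.145, -0.0], [0.0, -0.001, -1.0]]
wrist_force: [-0.2, -0.5, -0.1]
grip_width: 0.007
```

```bash
python3 -c "
from h import *
st()
s=grab('scene');w=grab('wrist')
a=cv2.resize(s['pixels'][160:250,290:380,::-1],(400,400),interpolation=cv2.INTER_CUBIC)
cv2.imwrite('pics/c6.png',np.hstack([a,cv2.resize(w['pixels'][100:300,220:420,::-1],(400,400))]))"
```

```text
t 5.4 tip in latch mm [22.6  0.5 51. ] yaw err deg 0.01 F [-0.2 -0.5 -0.1] zaxis [ 0.001 -0.    -1.   ] g 0.01
```

View pics/c6.png

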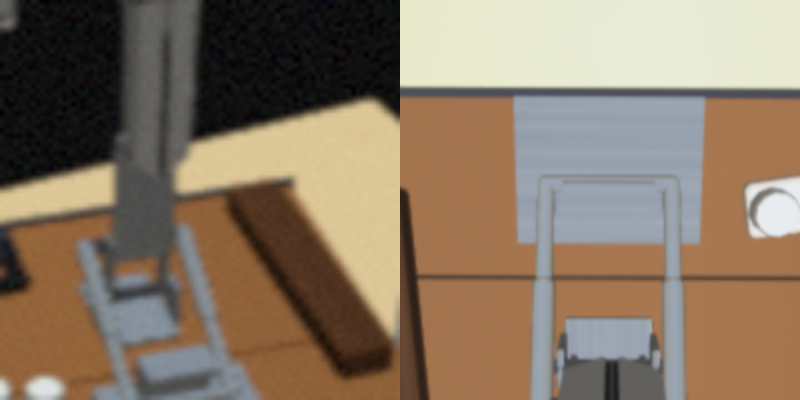

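The lever is now near upright and the crossbar has drawn in close to the keeper lip, at wrist crop (608,180). I'll carry on along the arc.

Call:
servo_tool([
  {"dx": 0, "dy": 0.13, "dz": 0, "rx": 0, "ry": 0, "rz": 0, "grip": 0},
  {"dx": 0, "dy": 0.13, "dz": 0, "rx": 0, "ry": 0, "rz": 0, "grip": 0},
  {"dx": 0, "dy": 0.13, "dz": 0, "rx": 0, "ry": 0, "rz": 0, "grip": 0},
  {"dx": 0, "dy": 0.13, "dz": 0, "rx": 0, "ry": 0, "rz": 0, "grip": 0},
  {"dx": 0, "dy": 0, "dz": 0, "rx": 0, "ry": 0, "rz": 0, "grip": 0},
])

```text
time: 6.0
tcp_pos: [0.5279, 0.0528, 0.2228]
eef_rot: [[-0.145, -0.989, -0.0], [-0.989, 0.145, -0.0], [0.0, 0.0, -1.0]]
wrist_force: [0.4, 0.1, -0.1]
grip_width: 0.006
```

```bash
python3 -c "
from h import *
st()
s=grab('scene');w=grab('wrist')
a=cv2.resize(s['pixels'][160:250,290:380,::-1],(400,400),interpolation=cv2.INTER_CUBIC)
cv2.imwrite('pics/c7.png',np.hstack([a,cv2.resize(w['pixels'][100:300,220:420,::-1],(400,400))]))"
```

```text
t 6.0 tip in latch mm [-16.4   0.3  49.8] yaw err deg 0.01 F [ 0.4  0.1 -0.1] zaxis [-0. -0. -1.] g 0.01
```

View pics/c7.png

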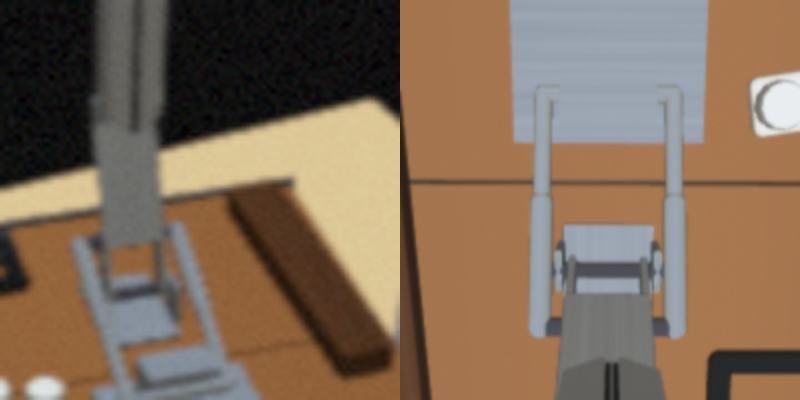

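The crossbar now sits under the lip, with only its ends showing at wrist crop (545–680,92), and the lever leans back to about 1.2. I'll continue the arc down.

Call:
servo_tool([
  {"dx": 0, "dy": 0.1, "dz": 0.03, "rx": 0, "ry": 0, "rz": 0, "grip": 0},
  {"dx": 0, "dy": 0.1, "dz": 0.04, "rx": 0, "ry": 0, "rz": 0, "grip": 0},
  {"dx": 0, "dy": 0.1, "dz": 0.05, "rx": 0, "ry": 0, "rz": 0, "grip": 0},
  {"dx": 0, "dy": 0.1, "dz": 0.09, "rx": 0, "ry": 0, "rz": 0, "grip": 0},
  {"dx": 0, "dy": 0.1, "dz": 0.11, "rx": 0, "ry": 0, "rz": 0, "grip": 0},
  {"dx": 0, "dy": 0, "dz": 0, "rx": 0, "ry": 0, "rz": 0, "grip": 0},
])

```text
time: 6.7
tcp_pos: [0.4902, 0.0582, 0.1974]
eef_rot: [[-0.145, -0.989, -0.002], [-0.989, 0.145, -0.0], [0.001, 0.002, -1.0]]
wrist_force: [-0.4, -0.5, 0.3]
grip_width: 0.005
```

```bash
python3 -c "
from h import *
st()"
```

```text
t 6.7 tip in latch mm [-54.5   0.2  24.4] yaw err deg 0.01 F [-0.4 -0.5  0.3] zaxis [-0.002 -0.    -1.   ] g 0.0
```

Call:
servo_tool([
  {"dx": 0, "dy": 0.06, "dz": 0.08, "rx": 0, "ry": 0, "rz": 0, "grip": 0},
  {"dx": 0, "dy": 0.06, "dz": 0.09, "rx": 0, "ry": 0, "rz": 0, "grip": 0},
  {"dx": 0, "dy": 0, "dz": 0, "rx": 0, "ry": 0, "rz": 0, "grip": 0},
])

```text
time: 7.0
tcp_pos: [0.482, 0.0594, 0.1848]
eef_rot: [[-0.146, -0.989, -0.002], [-0.989, 0.146, -0.0], [0.0, 0.002, -1.0]]
wrist_force: [1.0, -0.3, 0.1]
grip_width: 0.007
```

```bash
python3 -c "
from h import *
st()
s=grab('scene');w=grab('wrist')
a=cv2.resize(s['pixels'][160:250,290:380,::-1],(400,400),interpolation=cv2.INTER_CUBIC)
cv2.imwrite('pics/c8.png',np.hstack([a,cv2.resize(w['pixels'][60:320,190:450,::-1],(400,400))]))"
```

```text
t 7.0 tip in latch mm [-62.8   0.2  11.8] yaw err deg -0.0 F [ 1.  -0.3  0.1] zaxis [-0.002 -0.    -1.   ] g 0.01
```

View pics/c8.png

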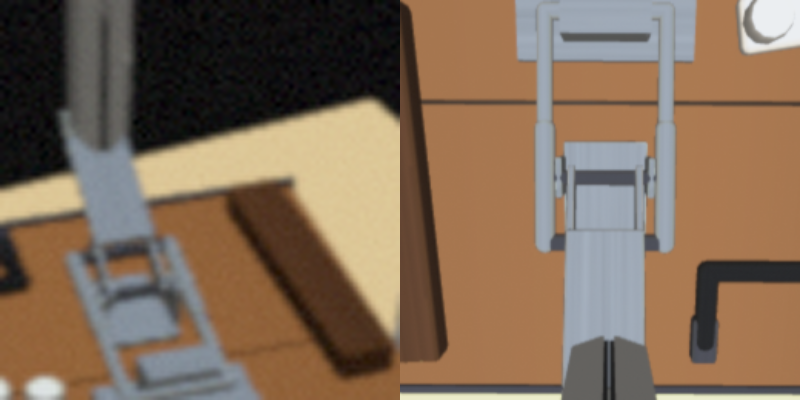

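Call:
servo_tool([
  {"dx": 0, "dy": 0.04, "dz": 0.08, "rx": 0, "ry": 0, "rz": 0, "grip": 0},
  {"dx": 0, "dy": 0.03, "dz": 0.08, "rx": 0, "ry": 0, "rz": 0, "grip": 0},
  {"dx": 0, "dy": 0.03, "dz": 0.08, "rx": 0, "ry": 0, "rz": 0, "grip": 0},
])

```text
time: 7.4
tcp_pos: [0.4754, 0.0605, 0.1672]
eef_rot: [[-0.146, -0.989, -0.0], [-0.989, 0.146, 0.0], [-0.0, 0.0, -1.0]]
wrist_force: [-0.1, 0.5, -0.2]
grip_width: 0.006
```

```bash
python3 -c "
from h import *
st()"
```

```text
t 7.4 tip in latch mm [-69.5   0.3  -5.8] yaw err deg -0.02 F [-0.1  0.5 -0.2] zaxis [-0.  0. -1.] g 0.01
```

Call:
servo_tool([
  {"dx": 0, "dy": 0, "dz": 0.08, "rx": 0, "ry": 0, "rz": 0, "grip": 0},
  {"dx": 0, "dy": 0, "dz": 0.08, "rx": 0, "ry": 0, "rz": 0, "grip": 0},
  {"dx": 0, "dy": 0, "dz": 0.05, "rx": 0, "ry": 0, "rz": 0, "grip": 0},
])

```text
time: 7.7
tcp_pos: [0.4755, 0.0605, 0.1514]
eef_rot: [[-0.146, -0.989, -0.001], [-0.989, 0.146, 0.0], [0.0, 0.001, -1.0]]
wrist_force: [0.0, 0.5, 0.5]
grip_width: 0.006
```

```bash
python3 -c "
from h import *
st()
s=grab('scene');w=grab('wrist')
a=cv2.resize(s['pixels'][160:270,230:380,::-1],(400,293),interpolation=cv2.INTER_CUBIC)
cv2.imwrite('pics/c9.png',np.hstack([a,cv2.resize(w['pixels'][40:330,170:560,::-1],(394,293))]))"
```

```text
t 7.7 tip in latch mm [-69.3   0.3 -21.6] yaw err deg -0.01 F [0.  0.5 0.5] zaxis [-0.001  0.    -1.   ] g 0.01
```

View pics/c9.png

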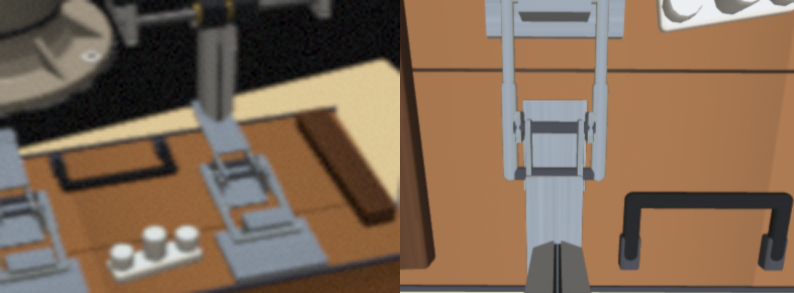

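Call:
servo_tool([
  {"dx": 0, "dy": 0, "dz": 0.03, "rx": 0, "ry": 0, "rz": 0, "grip": 0},
  {"dx": 0, "dy": 0, "dz": 0.02, "rx": 0, "ry": 0, "rz": 0, "grip": 0},
])

```text
time: 8.0
tcp_pos: [0.4759, 0.0605, 0.1484]
eef_rot: [[-0.146, -0.989, 0.0], [-0.989, 0.146, 0.0], [-0.0, -0.0, -1.0]]
wrist_force: [-0.2, -0.0, 0.6]
grip_width: 0.007
```

Call:
servo_tool([
  {"dx": 0, "dy": 0, "dz": 0.03, "rx": 0, "ry": 0, "rz": 0, "grip": 0},
  {"dx": 0, "dy": 0, "dz": 0, "rx": 0, "ry": 0, "rz": 0, "grip": 0},
])

```text
time: 8.2
tcp_pos: [0.4758, 0.0605, 0.1462]
eef_rot: [[-0.146, -0.989, 0.0], [-0.989, 0.146, 0.0], [-0.0, -0.0, -1.0]]
wrist_force: [1.0, -0.2, -0.1]
grip_width: 0.004
```

Call:
servo_tool([
  {"dx": 0, "dy": 0, "dz": 0.03, "rx": 0, "ry": 0, "rz": 0, "grip": 0},
  {"dx": 0, "dy": 0, "dz": 0, "rx": 0, "ry": 0, "rz": 0, "grip": 0},
])

```text
time: 8.4
tcp_pos: [0.4761, 0.0606, 0.1454]
eef_rot: [[-0.146, -0.989, 0.001], [-0.989, 0.146, -0.0], [0.0, -0.001, -1.0]]
wrist_force: [-10.4, -1.4, 28.9]
grip_width: 0.007
```

Call:
servo_tool([
  {"dx": 0, "dy": 0, "dz": 0.03, "rx": 0, "ry": 0, "rz": 0, "grip": 0},
  {"dx": 0, "dy": 0, "dz": 0, "rx": 0, "ry": 0, "rz": 0, "grip": 0},
])

```text
time: 8.6
tcp_pos: [0.4762, 0.0606, 0.1446]
eef_rot: [[-0.146, -0.989, 0.002], [-0.989, 0.146, -0.001], [0.0, -0.002, -1.0]]
wrist_force: [-21.4, -3.2, 58.4]
grip_width: 0.005
```

Contact is firm, so the lever is hard down. I'll retreat straight up, clear of the case.

Call:
servo_tool([
  {"dx": 0, "dy": 0, "dz": -0.1, "rx": 0, "ry": 0, "rz": 0, "grip": 0},
  {"dx": 0, "dy": 0, "dz": -0.5, "rx": 0, "ry": 0, "rz": 0, "grip": 0},
  {"dx": 0, "dy": 0, "dz": -0.6, "rx": 0, "ry": 0, "rz": 0, "grip": 0},
  {"dx": 0.3, "dy": 0, "dz": -0.3, "rx": 0, "ry": 0, "rz": 0, "grip": 0},
  {"dx": 0.6, "dy": 0, "dz": 0, "rx": 0, "ry": 0, "rz": 0, "grip": 0},
  {"dx": 0.6, "dy": 0, "dz": 0, "rx": 0, "ry": 0, "rz": 0, "grip": 0},
  {"dx": 0.6, "dy": 0, "dz": 0, "rx": 0, "ry": 0, "rz": 0, "grip": 0},
  {"dx": 0.3, "dy": 0, "dz": 0, "rx": 0, "ry": 0, "rz": 0, "grip": 0},
  {"dx": 0, "dy": 0, "dz": 0, "rx": 0, "ry": 0, "rz": 0, "grip": 0},
])

```text
time: 9.5
tcp_pos: [0.4487, -0.1207, 0.2541]
eef_rot: [[-0.151, -0.989, -0.0], [-0.989, 0.151, -0.0], [0.0, 0.0, -1.0]]
wrist_force: [-1.1, 0.4, -0.4]
grip_width: 0.005
```

```bash
python3 -c "
from h import *
st()
s=grab('scene');w=grab('wrist')
a=cv2.resize(s['pixels'][180:290,200:400,::-1],(400,220),interpolation=cv2.INTER_CUBIC)
cv2.imwrite('pics/c10.png',np.hstack([cv2.resize(a,None,fx=1,fy=1),cv2.resize(w['pixels'][:,:,::-1],(400,220))]))
cv2.imwrite('pics/c10.png',np.vstack([cv2.resize(s['pixels'][190:280,200:400,::-1],(660,297),interpolation=cv2.INTER_CUBIC),cv2.resize(w['pixels'][:260,:,::-1],(660,268))]))"
```

```text
t 9.5 tip in latch mm [ -69.6 -182.9   81.1] yaw err deg -0.29 F [-1.1  0.4 -0.4] zaxis [-0. -0. -1.] g 0.0
```

View pics/c10.png

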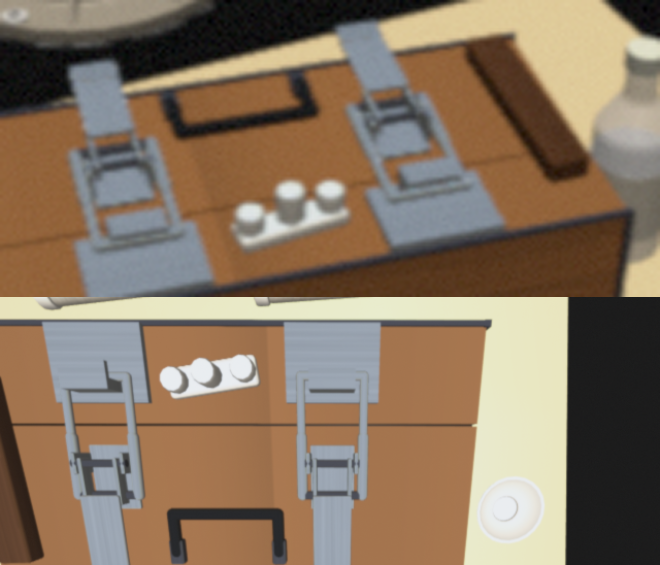

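```bash
python3 -c "
from h import *
s=np.load('pics/scene.npz')
for d in(0,-.18):
  for l in(0,.3):
    P=[PIN+d*Y+X*(-.097*np.cos(l)+.013*np.sin(l))+k*.015*Y+np.array([0,0,.097*np.sin(l)+.013*np.cos(l)]) for k in(-1,1)]
    print(d,l,((proj(s,P)-[200,190])*3.3).round(0).tolist())
ctrl.finish_job()"
```

```text
0 0 [[331.0, 25.0], [373.0, 18.0]]
0 0.3 [[334.0, -5.0], [377.0, -11.0]]
-0.18 0 [[64.0, 66.0], [110.0, 59.0]]
-0.18 0.3 [[62.0, 36.0], [109.0, 29.0]]
the job is handed in; nothing more can be done
```

The open latch, the one at the +y end, is fastened and the job is handed in. It used about 9.6 s of robot time.

- **What I did:** With the shut fingers I tipped the wire bail over onto the keeper plate. I then pushed the lever back through upright, which drew the crossbar under the lip, and pressed it down to a hard stop.
- **Fastened:** In the last picture the lever end is at about (338,25)–(375,20). The model predicts (331,25)–(373,18) for fully closed, and about 30 pixels higher at 0.3 rad. The latch looks the same as the one that was already shut.
- **Other objects:** The brush rest, paperweight, bottle and dish look to be where they were. I checked this by eye only, and did not check the brush or the full rollers after the last move. The arm ended clear, reading about zero force.

Two things disagreed or went wrong:
- **Fingertip height:** The pictures put the shut fingertips about 20 mm above the reported TCP, not 11 mm below it as stated. I worked from the pictures, and the final contact matched them to within a few millimetres.
- **Press force:** I pressed one step more than needed at the end. The wrist force reached about 62 N, pressed through the fingertips. That is under the 120 N wrist limit but above the 40 N limit for the arm and gripper body, which I took not to cover the fingertips. I saw almost no snap-over force, probably because I read the force only between moves.

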